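Close the specimen box with its tongued cover board

TASK

Close the open specimen box with its own cover board, the larger one with a thin, narrower tongue sticking out of one edge. Holding the board by its rib, angle the tongue into the groove under the lip on the robot's side of the box, then, still holding it, lower the other edge until the board lies flat on the box inside the far curb, centred from side to side, and let go. Leave the smaller plain board where it is.

Things in the scene. Friction and masses are not known exactly. Their poses are not given: they have to be found in the camera images.
- cover_grip (a point): White cover board, loose, about 0.25 kg, flat on the bench left or right of the box. Plate 140 (x) x 120 (y) x 12 mm with a tongue on its -x edge. On its middle stands a rib to grip, 14 (x) x 60 (y) mm, 45 tall. This point: in the rib, 25 mm above the plate's top, 37 above the board's underside. z out of the top. Tongue starts towards the robot within 30 degrees. The fingers close along x.
- cover_tongue (a point): Tongue of the cover board: 24 mm long (x), 80 wide (y), 7 thick, flush with the plate's underside, so that the board is 164 mm long in all. This point: middle of the tongue's outer edge, half-way through its thickness (3.5 mm above the underside), 94 mm from the rib's middle along -x. Axes as for the grip point.
- seat (a point): Fixed white box, 196 x 132 mm, open on top, ledges 55 mm above the bench. This point: at ledge level; the grip point ends 37 mm straight above it. x from groove to far curb (away from the robot within 20 degrees), z up. Curb 12 mm high, its inner face slopes from x = 74 mm at its foot to 80 at its top. Sides open, walls at ledge level. The seated board has 4 mm of play each way in x.
- groove (a point): Mouth of the box's groove: middle of its floor, under the lip's edge, at ledge level, 81 mm from the seat along -x; axes as the seat's, y along the groove. Groove 17 mm deep to its closed back, 14 mm high at the mouth, 9.5 at the back; lip's top at most 20 mm above the ledge. The floor runs on flat 31 mm in front of the mouth. A board tilt of about 12 degrees, tongue low, fits.
- spare_grip (a point): The same point on the rib of the other, smaller white board: 125 x 100 x 12 mm, no tongue, same rib; it lies flat on the other side of the box and stays there. Point 37 mm above its underside.
Not all that is in view belongs to the job. What is shaped like the part that bears cover_grip but orange is not meant.

How it is judged:
On the way, in this order (a step that is already met when the one before it is completed fails the run):
1. the tongue is in the groove, under the lip, with the board tilted by at least 3.5 degrees (x of cover_tongue in the frame of seat between -0.11 and -0.084 m and y of cover_tongue in the frame of seat between -0.025 and 0.025 m and z of cover_tongue in the frame of seat between -0.006 and 0.014 m and angle between cover_grip's own z axis and vertical above 0.06 rad), for 0.1 s.
2. the board is lowered to within 5 degrees of flat on the box while the fingers still hold it (x of cover_grip in the frame of seat between -0.012 and 0.012 m and y of cover_grip in the frame of seat between -0.02 and 0.02 m and z of cover_grip in the frame of seat between 0.03 and 0.047 m and angle between cover_grip's own z axis and vertical below 0.09 rad and contact force between the fingers and cover above 0.5 N), for 0.1 s.
At the end, for the whole second after the job is handed in: The cover board lies flat (within 3 degrees) and at rest on the box, its underside within 4 mm of the ledges, tongue at least 3 mm under the lip, the other edge inside the curb, its grip point within 12 mm of the seat across the box and within 20 mm along the groove (x of cover_grip in the frame of seat between -0.012 and 0.012 m and y of cover_grip in the frame of seat between -0.02 and 0.02 m and z of cover_grip in the frame of seat between 0.033 and 0.041 m and x of cover_tongue in the frame of seat between -0.104 and -0.084 m and z of cover_tongue in the frame of seat between -0.001 and 0.008 m and angle between cover_grip's own z axis and vertical below 0.05 rad and linear speed of cover below 0.02 m/s); the robot touches nothing.
It fails at once if the smaller plain board is moved by more than 30 mm (distance of spare_grip from where it was at the start of the episode above 0.03 m).
It also fails if it takes over 42 s, if anything falls off the work surface, if the arm or the gripper's body presses on something with over 40 N, if the wrist force passes 120 N, or if a joint passes its speed limit or range.

ROBOT

A 6-joint arm with a two-finger parallel gripper is mounted at the origin on the work surface. World frame = base frame: x ahead of the robot, y to its left, z up, the work surface at z = 0. Lengths are in m, angles in rad, forces in N, time in s.
With the tool pointing down it reaches from about 0.35 to 0.975 m from the base axis. Payload 4.9 kg.
Tool frame: the origin (TCP) lies on the front face of the gripper's body, between the roots of the fingers; the fingertips stand ctrl.finger_overhang ahead of it and the grasp point (between the pads) lies 54 mm ahead of it (ctrl.finger_overhang is the distance from the TCP to the fingertips, in m); z points along the fingers, y is the line along which they close (so a half turn about z gives the same grasp; the last joint's range is limited). The gripper opens to 85 mm and grips with 20 to 120 N. Pads are 22 mm wide; open, the fingers measure 114 mm over their backs; the gripper's body (76 mm by 85 mm) begins 54 mm behind the grasp point. The pads swing forward as they close: fully open they stand 13 mm farther back than shut.
Start: joints at [1.04, 0.053, 1.613, -0, 1.476, -0.119], TCP at [0.25, 0.573, 0.304] pointing down, gripper open.
Joint ranges: [-3.01, 3.01], [-1.01, 2.22], [0.06, 2.58], [-1.02, 4.17], [0.09, 2.62], [-3.14, 3.14]. Speed limits (rad/s): [2.57, 2.57, 3.14, 3.14, 3.14, 3.14].

INTERFACE

Orientations are given as a rotation vector (axis times angle).
In Python, from station import ctrl, vision gives the robot as it stands. The module is installed in compiled form; this text tells all that it offers.
- The arm moves only by the tool drive_tool, never from a script. Its argument "rows" is a list of rows, each a list of 2 entries, a list of its own where there are three numbers: the shift along the tool's x, y, z in m, then the turn about the tool's z in rad. A call has 1 to 10 rows; each row shifts and turns the commanded pose from where the row before left it, along the tool's axes as they then stand; what a row does not reach is not made up. A row lasts 1/10 s, in which the tool goes at most 50 mm and 8.59 degrees, less where a joint would pass 70% of its speed; a pose out of reach is approached as far as the arm can. A call with a gripper value outside its range is refused whole. "jaw" is the closure, from 0 (fully open) to 1 (shut), set as the call begins (left out, the last holds). The fingers move at their own pace and stop on an object; "grip_force" is the grip in N (left out, the last holds). Time passes only in rows, so rows that do not move let the fingers close. It gives the time, the measured TCP pose, the force, the opening and the grip force at its end, in the units of the state.
- ctrl.get_obs(): the state, without advancing time (a new reading comes with each control period).
- vision.get_image(name): name is "side" or "top"; returns a dict with "image" (420x560x3 uint8, blue, green, red), "vertical_fov" (degrees; the focal length in pixels is half the picture's height over the tangent of half this angle, whatever the lens; pixels are square), "cx", "cy" (the principal point, pixels), "R" (3x3) and "t" (3): a world point X has camera coordinates R X + t. Camera axes: x right, y down, z forward; pixel columns grow to the right and rows downward; lengths in m; the calibration is good to about 2 mm. A picture is of the moment at which its call begins. There is no depth.
- ctrl.finish_job(): hands the job in; it is judged then, once.
The state is a dict: "t": time; "q": joint angles; "dq": joint speeds; "effort": joint torques, N m; "tool_pos": TCP position; "tool_rot": TCP orientation; "contact_force": force on the tool from outside, world axes, zero at the start; "wrist_torque": the same for the moment, N m; "opening": finger opening in m; "grip_force": force on a finger pad.
Only numpy, scipy, OpenCV 4.12 (cv2) and the standard library are available. Lean on these libraries where they do the work, as an engineer would, in place of code of your own. Each camera call takes 0.05 s, during which the arm holds its last target. There are 200 camera calls.

## Working session

There is one attempt and no reset: what is moved stays moved. The work goes in short steps, Python scripts to look and compute and a tool call to move; the robot and the scene stay as the last step left them, time stands still between calls to the robot, and variables do not carry over. Pictures are saved under pics/ and viewed, at most 10 in all, crops included, and the job is handed in when it is done.

Besides the shell and the picture viewer there is one more tool, called after "Call:" in YAML: its name, and indented under it one key for each argument. drive_tool: Moves the arm, as the interface text tells. Its arguments: {"type":"object","properties":{"rows":{"type":"array","items":{"type":"array"}},"jaw":{"type":"number"},"grip_force":{"type":"number"}},"required":["rows"]}

```bash
mkdir -p pics
python3 - <<'E'
from station import ctrl, vision
import cv2,pickle
o=ctrl.get_obs(); print(o, ctrl.finger_overhang)
for n in("top","side"):
    d=vision.get_image(n); cv2.imwrite(f"pics/{n}0.png",d["image"]); pickle.dump(d,open(f"{n}0.pkl","wb"))
    print(n,d["vertical_fov"],d["cx"],d["cy"],d["R"],d["t"], -d["R"].T@d["t"],[k for k in d])
E
```

```text
{'t': 0.0, 'q': array([ 1.03997102e+00,  5.33668605e-02,  1.61428641e+00,  9.16054814e-07,
        1.47599191e+00, -1.19015001e-01]), 'dq': array([ 0.00206582, -0.00028713, -0.00154789, -0.00068238, -0.00039485,
       -0.00045817]), 'effort': array([-9.32474832e-04, -3.93717992e+01, -3.70159185e+01, -1.92567295e-04,
        7.33432593e-03,  1.28542510e-05]), 'tool_pos': array([0.24993668, 0.57233717, 0.3026612 ]), 'tool_rot': array([-6.42174597e-01, -3.07458695e+00,  3.05430245e-03]), 'contact_force': array([-0.3206291 , -0.58428408,  0.98231167]), 'wrist_torque': array([-0.01731492, -0.03838177,  0.0594624 ]), 'grip_force': 0.0, 'opening': 0.08527173602569331} 0.0726
top 43.77614197517026 283.59827335422125 204.93158960192685 [[ 0.00228471 -0.99987412  0.01570094]
 [-0.99411651 -0.00397129 -0.10824326]
 [ 0.10829199 -0.01536126 -0.99400044]] [-0.06166584  0.4582363   1.37237079] [ 0.3070644  -0.03875694  1.41470637] ['image', 'vertical_fov', 'cx', 'cy', 'R', 't']
side 46.437344100842346 277.60490492697124 209.38818069152157 [[ 0.79598587 -0.60531409  0.00116393]
 [-0.41958692 -0.5531392  -0.71971094]
 [ 0.43629499  0.57239137 -0.69427286]] [-0.40883125  0.23758269  1.19246932] [-0.0951579  -0.79861416  0.9993658 ] ['image', 'vertical_fov', 'cx', 'cy', 'R', 't']
```

View pics/top0.png

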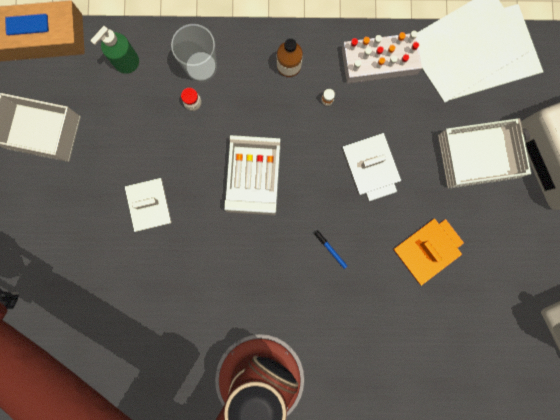

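View pics/side0.png

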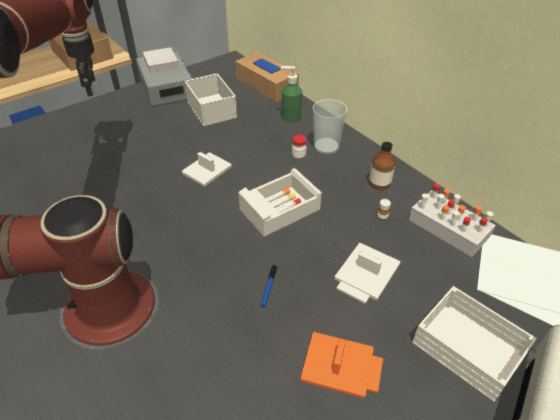

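The top view shows three rib-bearing boards:
- The white board at (373,165), with a narrower tongue at (381,190), is right of the box. It fits the cover.
- The white board at (148,205) is smaller and has no tongue, so it is the spare.
- The orange board at (430,250) is not meant.

The box is at (253,175), with its lip towards the robot at about row 207. I'll confirm with an enlarged crop and get contours.

```bash
cat > h.py <<'E'
import numpy as np,cv2,pickle
def F(d): return 210/np.tan(np.radians(d["vertical_fov"]/2))
def ray(d,u,v):
    f=F(d); r=d["R"].T@np.array([(u-d["cx"])/f,(v-d["cy"])/f,1]); return -d["R"].T@d["t"],r
def plane(d,u,v,z):
    c,r=ray(d,u,v); return (c+r*(z-c[2])/r[2])
def proj(d,X):
    c=d["R"]@np.asarray(X,float)+d["t"]; f=F(d); return f*c[:2]/c[2]+[d["cx"],d["cy"]]
def tri(d1,p1,d2,p2):
    A=[];b=[]
    for d,p in((d1,p1),(d2,p2)):
        c,r=ray(d,*p); r/=np.linalg.norm(r); M=np.eye(3)-np.outer(r,r);A.append(M);b.append(M@c)
    return np.linalg.solve(sum(A),sum(b))
def load(n): return pickle.load(open(n+".pkl","rb"))
E
python3 - <<'E'
from h import *
t=load("top0")["image"];s=load("side0")["image"]
def c(i,x,y,w,h,k): return cv2.resize(i[y:y+h,x:x+w],None,fx=k,fy=k,interpolation=cv2.INTER_CUBIC)
a=np.hstack([c(t,215,125,80,60+35,5)[:,:400],c(t,335,125,80,95,5)])
cv2.imwrite("pics/c1.png",a)
b=np.hstack([c(s,230,160,100,80,4),c(s,320,230,100,80,4)])
cv2.imwrite("pics/c2.png",b)
d=load("top0")
hsv=cv2.cvtColor(t,cv2.COLOR_BGR2HSV); m=((hsv[...,2]>150)&(hsv[...,1]<50)).astype(np.uint8)
cs,_=cv2.findContours(m,cv2.RETR_EXTERNAL,cv2.CHAIN_APPROX_NONE)
for q in cs:
    x,y,w,h=cv2.boundingRect(q)
    if 400<cv2.contourArea(q)<5000 and 100<x<400 and y>100:
        print((x,y,w,h),cv2.contourArea(q),cv2.approxPolyDP(q,3,True)[:,0].tolist())
E
```

```text
(125, 178, 46, 54) 1683.0 [[160, 178], [125, 186], [134, 231], [170, 222]]
(225, 135, 55, 78) 3688.5 [[230, 135], [225, 209], [275, 212], [279, 138]]
(343, 133, 58, 68) 2419.5 [[383, 133], [343, 146], [359, 193], [365, 192], [369, 200], [396, 191], [394, 183], [400, 180]]
```

View pics/c1.png

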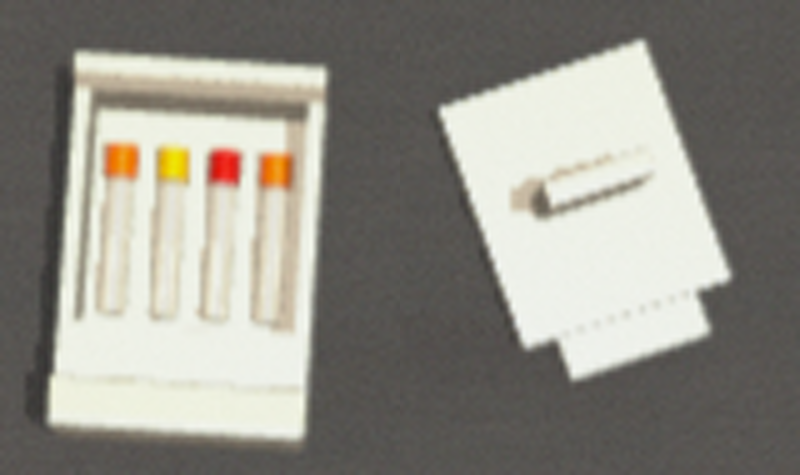

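View pics/c2.png

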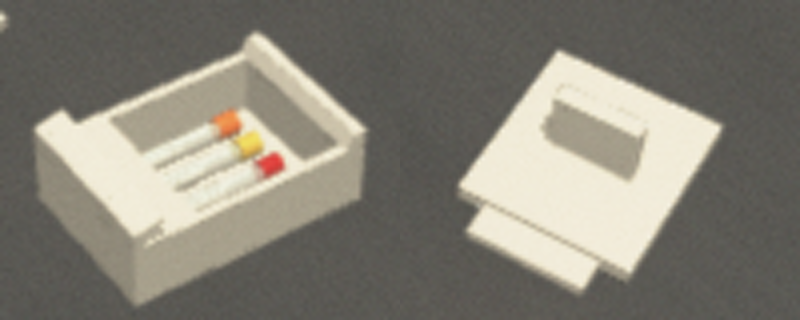

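The crops confirm it: the white board at (373,165) has the narrower tongue, so it is the cover. The box has its lip edge at about row 200 and its curb at the far side.

Run:
```python
from h import *
T=load("top0");S=load("side0"); P=np.set_printoptions(precision=4,suppress=True)
ct=lambda x,y:(x/5+215-.4,y/5+125-.4)
cv=lambda x,y:((x-400)/5+335-.4,y/5+125-.4)
sb=lambda x,y:(x/4+230-.4,y/4+160-.4)
sc=lambda x,y:((x-400)/4+320-.4,y/4+230-.4)
print("curb outer top",plane(T,*ct(76,52),.067),plane(T,*ct(327,67),.067), tri(T,ct(76,52),S,sb(255,33)),tri(T,ct(327,67),S,sb(366,130)))
for z in(.07,.075):print("lip edge",z,plane(T,*ct(53,373),z),plane(T,*ct(305,388),z))
print("lip outer z.075",plane(T,*ct(47,425),.075),plane(T,*ct(305,440),.075))
print("bottom front z0",plane(T,*ct(47,425),.0),plane(T,*ct(305,440),.0))
print("front bottom right by side",plane(S,*sb(137,304),0),"rightfar bottom",plane(S,*sb(360,198),0))
print("side lip outer left tri",plane(S,*sb(37,130),.075),plane(S,*sb(137,238),.075))
print("side lip inner", plane(S,*sb(62,112),.075),plane(S,*sb(160,222),.075))
c=[cv(440,105),cv(645,40),cv(732,280),cv(525,348)]
q=[plane(T,*p,.012) for p in c];print("plate",*q,"mean",np.mean(q,0), [np.linalg.norm(q[i]-q[i-1]) for i in range(4)])
print("plate side",[plane(S,*sc(*p),.012) for p in((560,50),(722,125),(628,270),(460,187))],np.mean([plane(S,*sc(*p),.012) for p in((560,50),(722,125),(628,270),(460,187))],0))
print("tongue",plane(T,*cv(573,381),.003),plane(T,*cv(711,330),.003))
d=(q[0]+q[1]-q[2]-q[3])/2;print("cover yaw",np.degrees(np.arctan2(d[1],d[0])))
```

```text
curb outer top [0.6382 0.0822 0.067 ] [ 0.6309 -0.0497  0.067 ] [0.6369 0.0826 0.0689] [ 0.6307 -0.0498  0.0689]
lip edge 0.07 [0.4679 0.0916 0.07  ] [ 0.4606 -0.0388  0.07  ]
lip edge 0.075 [0.4673 0.0911 0.075 ] [ 0.46   -0.0388  0.075 ]
lip outer z.075 [0.4403 0.0938 0.075 ] [ 0.4331 -0.0389  0.075 ]
bottom front z0 [0.4478 0.1012 0.    ] [ 0.4401 -0.0389  0.    ]
front bottom right by side [ 0.4387 -0.0352  0.    ] rightfar bottom [ 0.6321 -0.0484  0.    ]
side lip outer left tri [0.4411 0.0855 0.075 ] [ 0.434 -0.044  0.075]
side lip inner [0.4661 0.0907 0.075 ] [ 0.4552 -0.0411  0.075 ]
plate [ 0.624  -0.2217  0.012 ] [ 0.661 -0.335  0.012] [ 0.5278 -0.38    0.012 ] [ 0.49   -0.2665  0.012 ] mean [ 0.5757 -0.3008  0.012 ] [np.float64(0.14129326113032858), np.float64(0.11921617747381578), np.float64(0.1406357279405401), np.float64(0.11965518516626006)]
plate side [array([ 0.6254, -0.2212,  0.012 ]), array([ 0.6635, -0.3332,  0.012 ]), array([ 0.5312, -0.3777,  0.012 ]), array([ 0.4923, -0.2676,  0.012 ])] [ 0.5781 -0.2999  0.012 ]
tongue [ 0.4731 -0.294   0.003 ] [ 0.5015 -0.3701  0.003 ]
cover yaw 18.599775807064745
```

```bash
cat >> h.py <<'E'
from scipy.spatial.transform import Rotation as Ro
np.set_printoptions(precision=4,suppress=True)
def delta(target,yaw):
    "tool-frame shift (before turning) to world target, and turn to bring tool x to yaw(deg)"
    from station import ctrl
    o=ctrl.get_obs(); R=Ro.from_rotvec(o["tool_rot"]).as_matrix()
    a=np.degrees(np.arctan2(R[1,0],R[0,0])); tr=(a-yaw+180)%360-180
    print("t",round(o["t"],2),"pos",o["tool_pos"],"xyaw",round(a,2),"z",R[:,2],"F",o["contact_force"],"open",round(o["opening"],4),"g",o["grip_force"],"q",o["q"])
    print("shift",R.T@(np.array(target)-o["tool_pos"]),"turn rad",round(np.radians(tr),4))
E
python3 -c "
from h import *
delta((.577,-.3003,.2),18.6)"
```

```text
t 0.1 pos [0.2499 0.5724 0.3028] xyaw 156.4 z [-0.001  -0.0016 -1.    ] F [ 1.2492 -0.0311 -0.473 ] open 0.0853 g 0.0 q [ 1.04    0.0533  1.6142  0.      1.476  -0.119 ]
shift [-0.6491 -0.6686  0.1039] turn rad 2.4051
```

Call:
drive_tool:
  rows:
    - [[-0.0325,-0.0334,0.0],0]
    - [[-0.0325,-0.0334,0.0],0]
    - [[-0.0325,-0.0334,0.0],0]
    - [[-0.0325,-0.0334,0.0],0]
    - [[-0.0325,-0.0334,0.0],0]
    - [[-0.0325,-0.0334,0.0],0]
    - [[-0.0325,-0.0334,0.0],0]
    - [[-0.0325,-0.0334,0.0],0]
    - [[-0.0325,-0.0334,0.0],0]
    - [[-0.0325,-0.0334,0.0],0]
  jaw: 0

```text
t: 1.1
tool_pos: [0.4143, 0.1348, 0.3036]
tool_rot: [0.642, 3.075, 0.0]
contact_force: [1.4, 0.5, 0.5]
opening: 0.0853
grip_force: 0.0
```

Call:
drive_tool:
  rows:
    - [[-0.0325,-0.0334,0.005],0]
    - [[-0.0325,-0.0334,0.005],0]
    - [[-0.0325,-0.0334,0.005],0]
    - [[-0.0325,-0.0334,0.005],0]
    - [[-0.0325,-0.0334,0.005],0]
    - [[-0.0325,-0.0334,0.005],0]
    - [[-0.0325,-0.0334,0.005],0]
    - [[-0.0325,-0.0334,0.005],0]
    - [[-0.0325,-0.0334,0.005],0]
    - [[-0.0325,-0.0334,0.005],0]

```text
t: 2.1
tool_pos: [0.5786, -0.3014, 0.2529]
tool_rot: [-0.643, -3.074, -0.001]
contact_force: [0.2, 0.8, 0.9]
opening: 0.0855
grip_force: 0.0
```

Call:
drive_tool:
  rows:
    - [[0,0,0.005],0.149]
    - [[0,0,0.005],0.149]
    - [[0,0,0.005],0.149]
    - [[0,0,0.005],0.149]
    - [[0,0,0.005],0.149]
    - [[0,0,0.005],0.149]
    - [[0,0,0.005],0.149]
    - [[0,0,0.005],0.149]

```text
t: 2.9
tool_pos: [0.5781, -0.2994, 0.213]
tool_rot: [-2.264, -2.177, 0.0]
contact_force: [-0.6, 0.9, -0.6]
opening: 0.0857
grip_force: 0.0
```

Call:
drive_tool:
  rows:
    - [[0,0,0],0.149]
    - [[0,0,0],0.149]
    - [[0,0,0],0.149]
    - [[0,0,0],0.149]
    - [[0,0,0],0.149]
    - [[0,0,0],0.149]
    - [[0,0,0],0.149]
    - [[0,0,0],0.149]

```text
t: 3.7
tool_pos: [0.5781, -0.2994, 0.2131]
tool_rot: [-3.096, -0.531, 0.001]
contact_force: [0.1, 0.1, -0.3]
opening: 0.0851
grip_force: 0.0
```

```bash
python3 -c "
from h import *
delta((.577,-.3003,.16),18.6)"
```

```text
t 3.7 pos [ 0.5781 -0.2994  0.2131] xyaw 19.46 z [-0.001   0.0007 -1.    ] F [ 0.1236  0.0982 -0.3025] open 0.0851 g 0.0 q [-0.592   0.1819  1.6278  0.      1.3331  0.6391]
shift [-0.0014  0.0005  0.0531] turn rad 0.015
```

Call:
drive_tool:
  rows:
    - [[-0.001,0,0.03],0.015]
    - [[0,0,0.03],0]
    - [[0,0,0.03],0]
    - [[0,0,0.02],0]
    - [[0,0,0.01],0]
    - [[0,0,0.004],0]
    - [[0,0,0],0]

```text
t: 4.4
tool_pos: [0.5776, -0.3, 0.09]
tool_rot: [-3.099, -0.517, 0.0]
contact_force: [0.8, 0.0, 0.4]
opening: 0.0851
grip_force: 0.0
```

Call:
drive_tool:
  rows:
    - [[0,0,0],0]
    - [[0,0,0],0]
    - [[0,0,0],0]
    - [[0,0,0],0]
    - [[0,0,0],0]
    - [[0,0,0],0]
  jaw: 1
  grip_force: 30

```text
t: 5.0
tool_pos: [0.5785, -0.3006, 0.0918]
tool_rot: [3.097, 0.517, 0.003]
contact_force: [0.0, -0.7, 5.1]
opening: 0.0597
grip_force: 34.7
```

Call:
drive_tool:
  rows:
    - [[0,0,0],0]
    - [[0,0,0],0]
    - [[0,0,-0.02],0]
    - [[0,0,-0.03],0]
    - [[0,0,0],0]

```text
t: 5.5
tool_pos: [0.5793, -0.301, 0.1437]
tool_rot: [3.094, 0.517, 0.008]
contact_force: [1.3, -0.8, -1.8]
opening: 0.0596
grip_force: 34.1
```

Run:
```python
from h import *
from station import ctrl,vision
delta((.577,-.3003,.23),18.6)
for n in("top","side"):
    d=vision.get_image(n); pickle.dump(d,open(n+"1.pkl","wb"))
a=load("top1")["image"][100:240,300:440];b=load("side1")["image"][180:320,300:440]
cv2.imwrite("pics/g1.png",cv2.resize(np.hstack([a,b]),None,fx=2.8,fy=2.8,interpolation=cv2.INTER_CUBIC))
```

```text
t 5.5 pos [ 0.5793 -0.301   0.1437] xyaw 18.96 z [ 0.0059 -0.0039 -1.    ] F [ 1.3054 -0.8003 -1.7523] open 0.0596 g 34.062235951423645 q [-0.5932  0.255   1.6676  0.0001  1.2119  0.6467]
shift [-0.0015 -0.0009 -0.0863] turn rad 0.0063
```

View pics/g1.png

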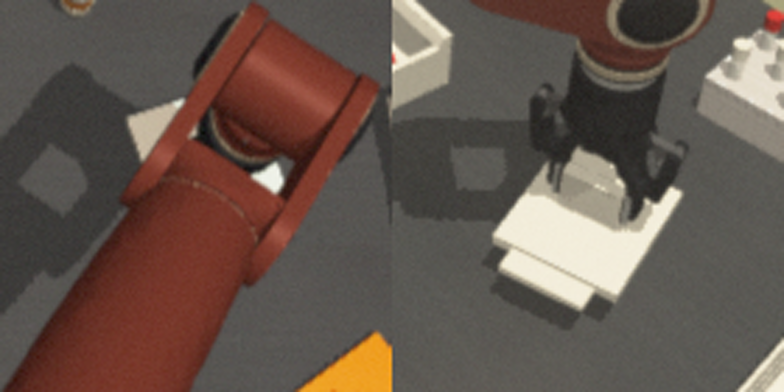

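The board is held by its rib ends, so it can pivot about the grip like a friction hinge. I'll tilt it by pressing its far edge on the lip, carrying it there first.

```bash
python3 -c "
from h import *
delta((.383,.030,.23),-3.1)"
```

```text
t 5.6 pos [ 0.5773 -0.2998  0.1395] xyaw 18.95 z [ 0.0001 -0.0001 -1.    ] F [-0.525  -0.1768 -3.257 ] open 0.0593 g 34.07539129257202 q [-0.5933  0.2583  1.6716  0.      1.2117  0.6467]
shift [-0.0767 -0.3751 -0.0906] turn rad 0.3849
```

Call:
drive_tool:
  rows:
    - [[0,0,-0.04],0]
    - [[-0.0077,-0.0375,-0.03],0.1]
    - [[0,0,-0.02],0.1]
    - [[0,0,0],0.1]
    - [[0,0,0],0.085]
    - [[0,0,0],0]

```text
t: 6.2
tool_pos: [0.557, -0.2663, 0.2271]
tool_rot: [-3.138, 0.085, 0.006]
contact_force: [-0.1, -0.6, -3.0]
opening: 0.0589
grip_force: 35.3
```

```bash
python3 -c "
from h import *
delta((.383,.030,.23),-3.1)"
```

```text
t 6.2 pos [ 0.557  -0.2663  0.2271] xyaw -3.09 z [-0.0036  0.0023 -1.    ] F [-0.0963 -0.6284 -3.0145] open 0.0589 g 35.317275524139404 q [-0.5664  0.0947  1.6996 -0.      1.3515  1.0584]
shift [-0.1898 -0.2865 -0.0016] turn rad 0.0001
```

Call:
drive_tool:
  rows:
    - [[-0.019,-0.0286,0],0]
    - [[-0.019,-0.0286,0],0]
    - [[-0.019,-0.0286,0],0]
    - [[-0.019,-0.0286,0],0]
    - [[-0.019,-0.0286,0],0]
    - [[-0.019,-0.0286,0],0]
    - [[-0.019,-0.0286,0],0]
    - [[-0.019,-0.0286,0],0]
    - [[-0.019,-0.0286,0],0]
    - [[-0.019,-0.0286,0],0]

```text
t: 7.2
tool_pos: [0.3823, 0.0299, 0.2281]
tool_rot: [-3.14, 0.083, 0.004]
contact_force: [0.8, 0.8, -3.3]
opening: 0.0596
grip_force: 35.4
```

Call:
drive_tool:
  rows:
    - [[0,0,0],0]
    - [[0,0,0],0]

```text
t: 7.4
tool_pos: [0.3831, 0.0293, 0.2286]
tool_rot: [3.14, -0.081, -0.002]
contact_force: [0.3, -0.6, -2.7]
opening: 0.0598
grip_force: 35.5
```

Run:
```python
from h import *
from station import ctrl,vision
delta((.383,.030,.165),-3.1)
for n in("top","side"):
    d=vision.get_image(n); pickle.dump(d,open(n+"2.pkl","wb"))
a=load("top2")["image"][110:290,190:330];b=load("side2")["image"][90:270,140:340]
cv2.imwrite("pics/g2.png",cv2.resize(np.hstack([a,b]),None,fx=2.3,fy=2.3,interpolation=cv2.INTER_CUBIC))
```

```text
t 7.4 pos [0.3831 0.0293 0.2286] xyaw -2.94 z [-0.0016 -0.0003 -1.    ] F [ 0.2918 -0.604  -2.7308] open 0.0598 g 35.46027660369873 q [-0.1177 -0.5315  2.2258 -0.0004  1.4488  1.5044]
shift [-0.     -0.0007  0.0636] turn rad 0.0028
```

View pics/g2.png

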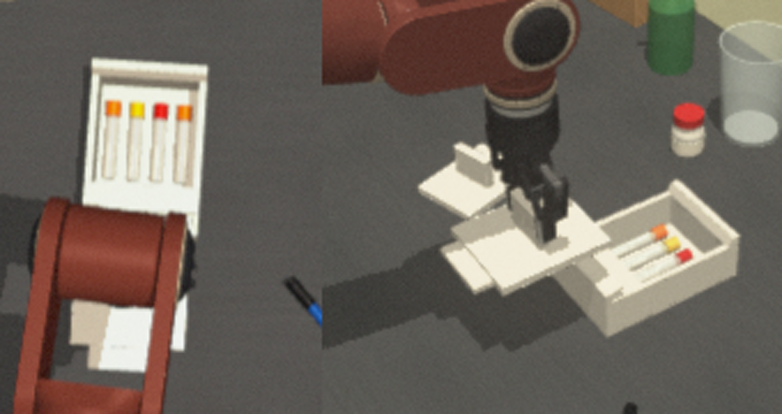

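Run:
```python
from h import *
S=load("side2"); 
for p,z in(((610,240),.150),((505,292),.150),((450,232),.15),((478,291),.1425)):
    print(plane(S,140+(p[0]-322)/2.3-.3,90+p[1]/2.3-.3,z))
y=np.radians(-3);R=np.array([[np.cos(y),-np.sin(y)],[np.sin(y),np.cos(y)]])
for q in((.07,-.06),(-.07,-.06),(-.07,.06),(-.094,-.04)): print(np.array([.3831,.0293])+R@q)
```

```text
[ 0.447  -0.0331  0.15  ]
[ 0.3086 -0.0321  0.15  ]
[0.3108 0.0871 0.15  ]
[ 0.2898 -0.0064  0.1425]
[ 0.4499 -0.0343]
[ 0.3101 -0.027 ]
[0.3163 0.0929]
[ 0.2871 -0.0057]
```

Call:
drive_tool:
  rows:
    - [[0,0,0.03],0]
    - [[0,0,0.025],0]
    - [[0,0,0.006],0]
    - [[0,0,0],0]

```text
t: 7.9
tool_pos: [0.3833, 0.0284, 0.1677]
tool_rot: [-3.14, 0.087, 0.005]
contact_force: [-0.6, 0.5, -2.1]
opening: 0.0597
grip_force: 35.4
```

Call:
drive_tool:
  rows:
    - [[0,0,0.003],0]
    - [[0,0,0.003],0]
    - [[0,0,0.003],0]
    - [[0,0,0.003],0]
    - [[0,0,0],0]

```text
t: 8.4
tool_pos: [0.3836, 0.0289, 0.158]
tool_rot: [3.14, -0.085, -0.003]
contact_force: [-7.7, 0.5, 4.8]
opening: 0.0595
grip_force: 36.6
```

Run:
```python
from h import *
from station import ctrl,vision
delta((.383,.030,.155),-3.1)
for n in("side",):
    d=vision.get_image(n); pickle.dump(d,open(n+"3.pkl","wb"))
b=load("side3")["image"][130:270,140:340]
cv2.imwrite("pics/g3.png",cv2.resize(b,None,fx=4,fy=4,interpolation=cv2.INTER_CUBIC))
```

```text
t 8.4 pos [0.3836 0.0289 0.158 ] xyaw -3.09 z [-0.0019 -0.0002 -1.    ] F [-7.6918  0.4602  4.7921] open 0.0595 g 36.62406921386719 q [-0.1186 -0.4433  2.2901 -0.0004  1.2966  1.5062]
shift [-0.0006 -0.001   0.003 ] turn rad 0.0003
```

View pics/g3.png

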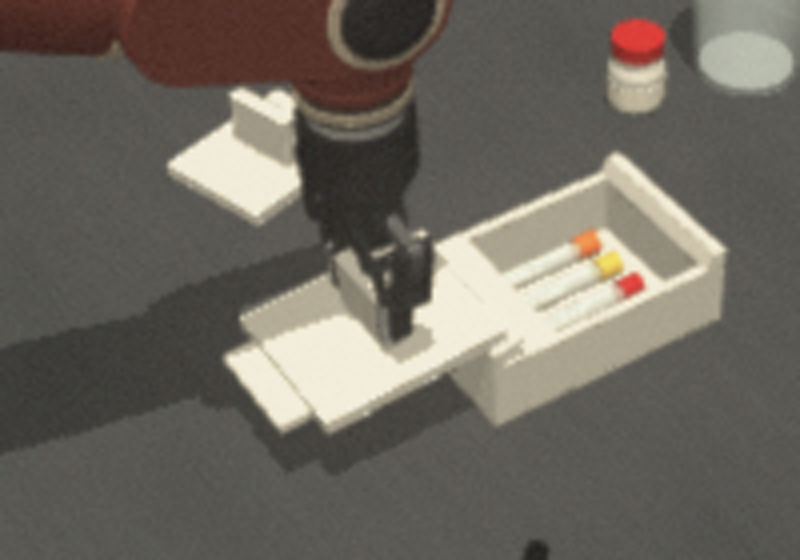

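The board now rests with its far edge on the lip and its tongue dipping. I'll estimate the tilt from the right edge's corners at crop (320,420) and (508,335).

```bash
cat >> h.py <<'E'
def vert(d,u,v,c,yaw,off):
    "ray onto the vertical plane at lateral offset off; returns along, z relative to c"
    y=np.radians(yaw);ax=np.array([np.cos(y),np.sin(y),0]);n=np.array([-np.sin(y),np.cos(y),0])
    o,r=ray(d,u,v);c=np.array([c[0],c[1],0]);X=o+r*((off-n@(o-c))/(n@r));return np.array([ax@(X-c),X[2]])
E
python3 - <<'E'
from h import *
S=load("side3")
a=[vert(S,140+x/4-.4,130+y/4-.4,(.3836,.0289),-3.1,-.06) for x,y in((318,417),(508,332))]
print(a,np.degrees(np.arctan2(*(a[1]-a[0])[::-1])),np.linalg.norm(a[1]-a[0]))
a=[vert(S,140+x/4-.4,130+y/4-.4,(.3836,.0289),-3.1,-.04) for x,y in((283,430),)];print(a)
E
```

```text
[array([-0.0752,  0.086 ]), array([0.0697, 0.0825])] -1.3830725943539737 0.14500995917021073
[array([-0.0918,  0.066 ])]
```

Run:
```python
from h import *
S=load("side2")
for n,w in(("side2",(170,120,120,110)),("side3",(180,150,110,100))):
    d=load(n); g=d["image"]
    m=((g.min(2)>150)*255).astype(np.uint8)
    print(n,[cv2.approxPolyDP(c,2,True)[:,0].tolist() for c in cv2.findContours(m,cv2.RETR_EXTERNAL,cv2.CHAIN_APPROX_NONE)[0] if cv2.contourArea(c)>250 and 170<cv2.boundingRect(c)[0]<300 and cv2.boundingRect(c)[1]>130])
a=[vert(S,140+(x-322)/2.3-.3,90+y/2.3-.3,(.3831,.0293),-3.,o) for x,y,o in((505,292,-.06),(610,240,-.06),(450,232,.06))]
print(a)
T=load("top2");g=T["image"];m=((g.min(2)>150)*255).astype(np.uint8)
print([cv2.approxPolyDP(c,2,True)[:,0].tolist() for c in cv2.findContours(m,cv2.RETR_EXTERNAL,cv2.CHAIN_APPROX_NONE)[0] if cv2.contourArea(c)>250 and 200<cv2.boundingRect(c)[0]<270 and cv2.boundingRect(c)[1]>120])
```

```text
side2 [[[320, 191], [293, 168], [290, 173], [258, 187], [248, 177], [239, 199], [222, 189], [219, 179], [218, 188], [214, 189], [217, 186], [215, 181], [211, 183], [211, 190], [206, 190], [204, 186], [200, 191], [204, 189], [204, 194], [194, 201], [205, 215], [213, 212], [219, 215], [259, 196], [258, 202], [252, 204], [267, 221], [316, 198]], [[182, 170], [207, 186], [206, 182], [219, 172], [217, 165], [214, 164], [214, 170], [210, 171], [197, 160]]]
side3 [[[320, 191], [293, 168], [290, 173], [250, 190], [248, 205], [244, 207], [245, 213], [240, 218], [236, 218], [222, 205], [220, 199], [200, 209], [205, 215], [197, 218], [197, 221], [209, 236], [217, 232], [223, 235], [230, 231], [231, 233], [247, 222], [248, 224], [262, 214], [266, 221], [316, 198]], [[182, 170], [202, 183], [214, 176], [213, 171], [201, 166], [198, 160]]]
[array([-0.0687,  0.1444]), array([0.0665, 0.1511]), array([-0.0729,  0.1443])]
[[[221, 243], [221, 258], [229, 259], [230, 269], [252, 271], [255, 244]], [[231, 135], [226, 198], [268, 201], [274, 212], [279, 138]]]
```

Run:
```python
from h import *
def pts(c,tz,yaw,th,off=.09):
    Rz=Ro.from_euler("z",yaw,degrees=True); Ry=Ro.from_euler("y",-th,degrees=True)
    # grip point = 37 above underside; board rotated so -x goes down
    g=np.array([c[0],c[1],tz-off+.037]); L=dict(NLtop=(-.07,.06,-.025),NRtop=(-.07,-.06,-.025),NRbot=(-.07,-.06,-.037),FRtop=(.07,-.06,-.025),tongR=(-.094,-.04,-.037),tongL=(-.094,.04,-.03))
    return {k:g+Rz.apply(Ry.apply(v)) for k,v in L.items()}
for n,c,tz in(("side2",(.3831,.0293),.2286),("side3",(.3836,.0289),.158)):
    for off,th in((.09,0),(.09,5),(.09,10),(.083,0)):
        print(n,off,th,{k:proj(load(n),v).round(1).tolist() for k,v in pts(c,tz,-3.1,th,off).items()})
```

```text
side2 0.09 0 {'NLtop': [196.1, 188.3], 'NRtop': [218.6, 215.1], 'NRbot': [219.0, 218.5], 'FRtop': [266.1, 193.7], 'tongR': [206.6, 217.6], 'tongL': [191.5, 197.5]}
side2 0.09 5 {'NLtop': [197.2, 189.7], 'NRtop': [219.6, 216.4], 'NRbot': [220.4, 219.6], 'FRtop': [266.6, 191.6], 'tongR': [208.2, 219.3], 'tongL': [193.0, 199.4]}
side2 0.09 10 {'NLtop': [198.4, 190.9], 'NRtop': [220.8, 217.6], 'NRbot': [221.9, 220.6], 'FRtop': [267.0, 189.6], 'tongR': [210.0, 220.8], 'tongL': [194.6, 201.0]}
side2 0.083 0 {'NLtop': [195.8, 186.3], 'NRtop': [218.3, 213.0], 'NRbot': [218.7, 216.5], 'FRtop': [266.0, 191.7], 'tongR': [206.3, 215.6], 'tongL': [191.2, 195.5]}
side3 0.09 0 {'NLtop': [199.3, 207.8], 'NRtop': [221.1, 234.6], 'NRbot': [221.4, 237.8], 'FRtop': [266.7, 213.2], 'tongR': [209.5, 236.9], 'tongL': [195.0, 216.9]}
side3 0.09 5 {'NLtop': [200.3, 209.1], 'NRtop': [222.1, 235.8], 'NRbot': [222.8, 238.8], 'FRtop': [267.3, 211.3], 'tongR': [211.0, 238.5], 'tongL': [196.3, 218.6]}
side3 0.09 10 {'NLtop': [201.5, 210.2], 'NRtop': [223.3, 236.9], 'NRbot': [224.3, 239.6], 'FRtop': [267.7, 209.4], 'tongR': [212.8, 239.8], 'tongL': [197.9, 220.1]}
side3 0.083 0 {'NLtop': [199.0, 206.0], 'NRtop': [220.9, 232.8], 'NRbot': [221.2, 236.0], 'FRtop': [266.7, 211.4], 'tongR': [209.3, 235.1], 'tongL': [194.7, 215.1]}
```

Call:
drive_tool:
  rows:
    - [[0,0,0.003],0]
    - [[0,0,0.003],0]
    - [[0,0,0],0]
    - [[0,0,0],0]

```text
t: 8.85
tool_pos: [0.3839, 0.0289, 0.1519]
tool_rot: [3.14, -0.085, -0.0]
contact_force: [-3.7, 0.2, 1.5]
opening: 0.06
grip_force: 35.7
```

Call:
drive_tool:
  rows:
    - [[0,0,-0.02],0]
    - [[0,0,-0.03],0]
    - [[0,0,-0.02],0]
    - [[0,0,0],0]
    - [[0,0,0],0]

```text
t: 9.35
tool_pos: [0.3839, 0.0289, 0.2208]
tool_rot: [3.14, -0.085, 0.001]
contact_force: [-0.0, -0.5, -3.9]
opening: 0.0589
grip_force: 35.2
```

Run:
```python
from h import *
from station import ctrl,vision
delta((.5447-.081,.025,.2),-3.1)
d=vision.get_image("side"); pickle.dump(d,open("side4.pkl","wb"))
b=d["image"][110:250,150:330]
cv2.imwrite("pics/g4.png",cv2.resize(b,None,fx=4.4,fy=4.2,interpolation=cv2.INTER_CUBIC))
```

```text
t 9.35 pos [0.3839 0.0289 0.2208] xyaw -3.1 z [ 0.0009 -0.0001 -1.    ] F [-0.0378 -0.537  -3.8747] open 0.0589 g 35.221359729766846 q [-0.1188 -0.5232  2.2336  0.      1.4302  1.5061]
shift [ 0.0799 -0.0004  0.0209] turn rad -0.0
```

View pics/g4.png

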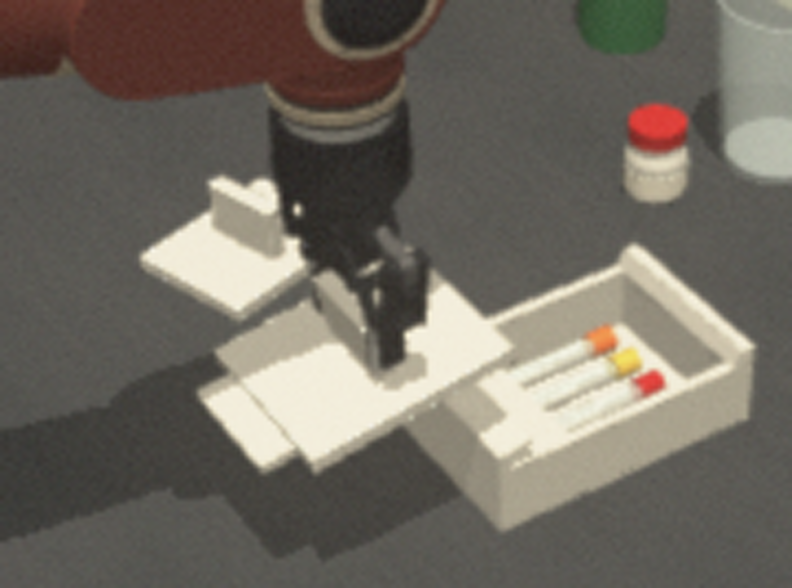

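The board is now tilted about 9° with the tongue low: the far corner is at crop (512,345) and the near one at (318,472). Next I'll carry it over the box, with the tip in front of the groove mouth.

Call:
drive_tool:
  rows:
    - [[0.02,0,0],0]
    - [[0.02,0,0],0]
    - [[0.03,0,0],0]
    - [[0.03,0,0],0]
    - [[0.03,0,0],0]
    - [[0.03,0,0],0]
    - [[0.015,0,0],0]
    - [[0.007,0,0],0]
    - [[0,0,0],0]

```text
t: 10.3
tool_pos: [0.5652, 0.0191, 0.219]
tool_rot: [-3.14, 0.085, 0.005]
contact_force: [-0.5, 0.2, -2.1]
opening: 0.0597
grip_force: 35.1
```

Run:
```python
from h import *
from station import ctrl,vision
delta((.5657,.0204,.164),-3.1)
d=vision.get_image("side"); pickle.dump(d,open("side5.pkl","wb"))
b=d["image"][90:240,200:390]
cv2.imwrite("pics/g5.png",cv2.resize(b,None,fx=4.2,fy=4,interpolation=cv2.INTER_CUBIC))
```

```text
t 10.3 pos [0.5652 0.0191 0.219 ] xyaw -3.1 z [-0.0032  0.0003 -1.    ] F [-0.5168  0.1854 -2.1373] open 0.0597 g 35.11938750743866 q [-0.0979 -0.0192  1.8309 -0.      1.3332  1.5271]
shift [ 0.0006 -0.0014  0.055 ] turn rad -0.0001
```

View pics/g5.png

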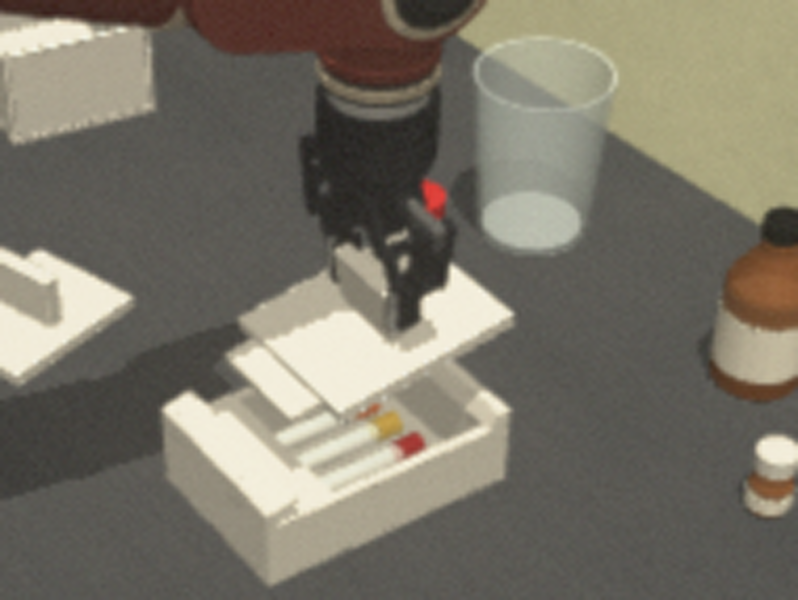

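Run:
```python
from h import *
S=load("side5")
for nm,x,y,o in(("tongR",292,421,-.04),("tongL",227,360,.04),("NR",340,411,-.06),("FR",513,318,-.06),("NL",240,320,.06)):
    print(nm,vert(S,200+x/4.2-.4,90+y/4-.4,(.5447,.0215),-3.1,o))
```

```text
tongR [-0.0689  0.1192]
tongL [-0.0676  0.1155]
NR [-0.0456  0.1314]
FR [0.091  0.1481]
NL [-0.0443  0.127 ]
```

Call:
drive_tool:
  rows:
    - [[0,-0.001,0.02],0]
    - [[0,0,0.02],0]
    - [[0,0,0.01],0]
    - [[0,0,0.005],0]
    - [[0,0,0.001],0]
    - [[0,0,0.001],0]
    - [[0,0,0],0]
    - [[0,0,0],0]

```text
t: 11.15
tool_pos: [0.5661, 0.02, 0.1648]
tool_rot: [3.14, -0.085, 0.002]
contact_force: [0.6, -0.6, -2.9]
opening: 0.0598
grip_force: 35.0
```

Call:
drive_tool:
  rows:
    - [[0,0,0.001],0]
    - [[0,0,0],0]
    - [[0,0,0],0]

```text
t: 11.45
tool_pos: [0.5656, 0.0201, 0.1629]
tool_rot: [-3.14, 0.085, -0.0]
contact_force: [1.4, 0.3, -2.8]
opening: 0.0591
grip_force: 35.0
```

Call:
drive_tool:
  rows:
    - [[0,0,0.001],0]
    - [[0,0,0.001],0]
    - [[0,0,0],0]
    - [[0,0,0],0]

```text
t: 11.85
tool_pos: [0.5656, 0.0201, 0.1608]
tool_rot: [-3.14, 0.085, 0.0]
contact_force: [-0.1, -1.1, -3.4]
opening: 0.0594
grip_force: 35.2
```

Call:
drive_tool:
  rows:
    - [[0,0,0.001],0]
    - [[0,0,0],0]
    - [[0,0,0],0]

```text
t: 12.15
tool_pos: [0.5658, 0.02, 0.1604]
tool_rot: [3.14, -0.085, 0.001]
contact_force: [-1.0, -0.6, 1.1]
opening: 0.0594
grip_force: 35.5
```

Floor contact came at tool z≈0.1605, close to the prediction. I'll raise 1 mm and slide in.

Call:
drive_tool:
  rows:
    - [[0,0,-0.0012],0]
    - [[-0.004,0,0],0]
    - [[-0.004,0,0],0]
    - [[-0.004,0,0],0]
    - [[-0.004,0,0],0]
    - [[-0.004,0,0],0]
    - [[-0.003,0,0],0]
    - [[0,0,0],0]

```text
t: 12.95
tool_pos: [0.5422, 0.0214, 0.161]
tool_rot: [-3.14, 0.085, 0.0]
contact_force: [0.2, -0.2, -2.8]
opening: 0.0594
grip_force: 35.2
```

Call:
drive_tool:
  rows:
    - [[-0.002,0,0],0]
    - [[-0.002,0,0],0]
    - [[0,0,0],0]

```text
t: 13.25
tool_pos: [0.5385, 0.0215, 0.161]
tool_rot: [-3.14, 0.085, 0.0]
contact_force: [0.4, 0.2, -3.4]
opening: 0.0594
grip_force: 35.2
```

Call:
drive_tool:
  rows:
    - [[-0.002,0,0],0]
    - [[0,0,0],0]
    - [[0,0,0],0]

```text
t: 13.55
tool_pos: [0.5371, 0.0216, 0.1615]
tool_rot: [3.14, -0.085, 0.002]
contact_force: [1.7, -0.2, -2.7]
opening: 0.0593
grip_force: 35.1
```

Call:
drive_tool:
  rows:
    - [[-0.0015,0,0],0]
    - [[-0.0015,0,0],0]
    - [[0,0,0],0]
    - [[0,0,0],0]

```text
t: 13.95
tool_pos: [0.5358, 0.0215, 0.1628]
tool_rot: [3.14, -0.086, 0.011]
contact_force: [6.8, -0.5, -2.6]
opening: 0.0597
grip_force: 35.1
```

Back of the groove touched at tool x≈0.5367, so the ideal tip position is 4 mm out from there. I'll back off, then lower the far edge.

Call:
drive_tool:
  rows:
    - [[0.003,0,0],0]
    - [[0.003,0,0],0]
    - [[0.001,0,0],0]
    - [[0,0,0],0]
    - [[0,0,0],0]

```text
t: 14.45
tool_pos: [0.5402, 0.0215, 0.1609]
tool_rot: [-3.14, 0.085, 0.002]
contact_force: [-0.8, -0.5, -0.7]
opening: 0.0596
grip_force: 35.3
```

Call:
drive_tool:
  rows:
    - [[0.001,0,0.003],0]
    - [[0.001,0,0.002],0]
    - [[0.001,0,0.002],0]
    - [[0.001,0,0.002],0]
    - [[0,0,0],0]

```text
t: 14.95
tool_pos: [0.5453, 0.0211, 0.1523]
tool_rot: [3.14, -0.085, 0.003]
contact_force: [2.1, -0.7, -0.1]
opening: 0.0593
grip_force: 36.4
```

Call:
drive_tool:
  rows:
    - [[0.001,0,0.002],0]
    - [[0.001,0,0.002],0]
    - [[0,0,0.002],0]
    - [[0,0,0],0]
    - [[0,0,0],0]

```text
t: 15.45
tool_pos: [0.5467, 0.0211, 0.1461]
tool_rot: [3.14, -0.085, 0.0]
contact_force: [2.0, -0.4, 2.7]
opening: 0.0596
grip_force: 37.1
```

Call:
drive_tool:
  rows:
    - [[0,0,0.001],0]
    - [[0,0,0.001],0]
    - [[0,0,0],0]
    - [[0,0,0],0]

```text
t: 15.85
tool_pos: [0.5468, 0.021, 0.1459]
tool_rot: [3.14, -0.085, -0.001]
contact_force: [-2.9, 0.3, 10.8]
opening: 0.0595
grip_force: 38.2
```

Call:
drive_tool:
  rows:
    - [[0,0,0.001],0]
    - [[0,0,0],0]
    - [[0,0,0],0]

```text
t: 16.15
tool_pos: [0.5468, 0.021, 0.1459]
tool_rot: [3.14, -0.085, -0.002]
contact_force: [-7.3, -1.1, 16.1]
opening: 0.0598
grip_force: 38.8
```

Run:
```python
from h import *
from station import ctrl,vision
delta((.547,.0215,.145),-3.1)
d=vision.get_image("side"); pickle.dump(d,open("side6.pkl","wb"))
e=vision.get_image("top"); pickle.dump(e,open("top6.pkl","wb"))
b=d["image"][110:240,220:350]; a=e["image"][110:240,190:320]
cv2.imwrite("pics/g6.png",cv2.resize(np.hstack([b,a]),None,fx=3,fy=4.4,interpolation=cv2.INTER_CUBIC))
```

```text
t 16.15 pos [0.5468 0.021  0.1459] xyaw -3.1 z [-0.001  -0.0002 -1.    ] F [-7.2842 -1.0714 16.0895] open 0.0598 g 38.76739025115967 q [-0.0975  0.022   1.922  -0.0003  1.1985  1.5275]
shift [ 0.0001 -0.0005  0.0009] turn rad 0.0
```

View pics/g6.png

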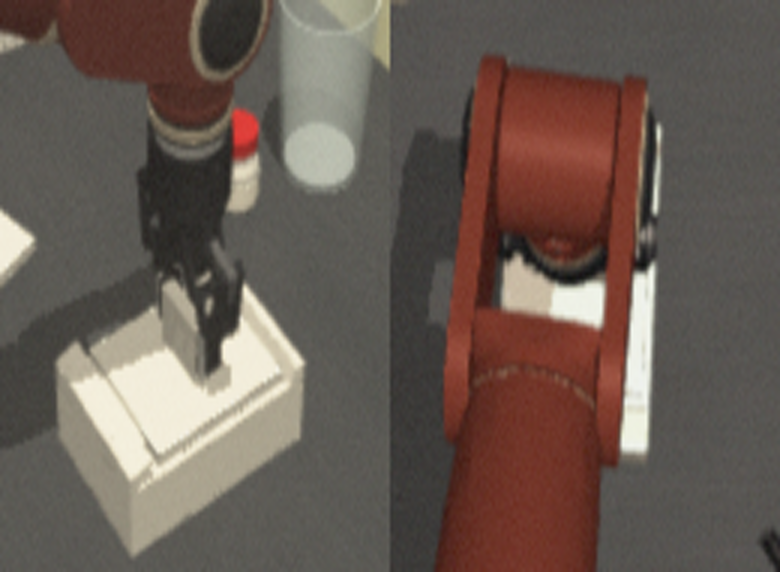

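The board lies on the box, inside the curb. The -7 N in x hints that the far edge bears on the curb's slope, so I'll ease it back a little while pressing.

Call:
drive_tool:
  rows:
    - [[-0.001,0,0],0]
    - [[-0.001,0,0],0]
    - [[0,0,0],0]
    - [[0,0,0],0]

```text
t: 16.65
tool_pos: [0.5465, 0.021, 0.1459]
tool_rot: [3.14, -0.085, 0.008]
contact_force: [2.9, -0.2, 9.2]
opening: 0.0596
grip_force: 38.0
```

Call:
drive_tool:
  rows:
    - [[0.001,0,-0.002],0]
    - [[0,0,0],0]

```text
t: 16.85
tool_pos: [0.546, 0.0211, 0.1459]
tool_rot: [3.14, -0.085, 0.002]
contact_force: [1.3, 0.1, 6.4]
opening: 0.0597
grip_force: 37.6
```

Call:
drive_tool:
  rows:
    - [[0,0,0],0]
    - [[0,0,0],0]
    - [[0,0,0],0]
    - [[0,0,0],0]
    - [[0,0,0],0]
    - [[0,0,0],0]
  jaw: 0

```text
t: 17.45
tool_pos: [0.5455, 0.0211, 0.1449]
tool_rot: [3.14, -0.085, -0.001]
contact_force: [1.3, -1.0, 0.3]
opening: 0.0853
grip_force: 0.0
```

Call:
drive_tool:
  rows:
    - [[0,0,-0.01],0]
    - [[0,0,-0.03],0]
    - [[0,0,-0.04],0]
    - [[0,0,-0.04],0]
    - [[0,0,-0.04],0]
    - [[0,0,0],0]

```text
t: 18.05
tool_pos: [0.5483, 0.0209, 0.3141]
tool_rot: [3.139, -0.085, 0.022]
contact_force: [-0.3, -0.0, 1.5]
opening: 0.0856
grip_force: 0.0
```

Call:
drive_tool:
  rows:
    - [[0,0.04,0],0]
    - [[0,0.045,0],0]
    - [[0,0.045,0],0]
    - [[0,0.045,0],0]
    - [[0,0.045,0],0]
    - [[0,0.045,0],0]
    - [[0,0.02,0],0]
    - [[0,0,0],0]

```text
t: 18.85
tool_pos: [0.5297, -0.2656, 0.305]
tool_rot: [-3.14, 0.091, 0.001]
contact_force: [-0.3, -0.3, -0.1]
opening: 0.0854
grip_force: 0.0
```

Run:
```python
from h import *
from station import ctrl,vision
delta((.547,.0215,.145),-3.1)
for n in("side","top"):
    d=vision.get_image(n); pickle.dump(d,open(n+"7.pkl","wb")); cv2.imwrite(f"pics/{n}7.png",d["image"])
    g=cv2.cvtColor(d["image"],cv2.COLOR_BGR2GRAY)
    x,y,w,h=(215,125,75,95) if n=="top" else (230,150,100,80)
    l=cv2.createLineSegmentDetector().detect(cv2.resize(g[y:y+h,x:x+w],None,fx=4,fy=4,interpolation=cv2.INTER_CUBIC))[0][:,0]
    L=np.linalg.norm(l[:,:2]-l[:,2:],axis=1)
    for s in l[L>60]:
        p=s.reshape(2,2)/4+[x-.4,y-.4]
        print(n,p.round(1).tolist(),plane(d,*p[0],.067)[:2],plane(d,*p[1],.067)[:2])
```

```text
t 18.85 pos [ 0.5297 -0.2656  0.305 ] xyaw -3.31 z [-0.0004  0.0001 -1.    ] F [-0.3292 -0.2554 -0.0522] open 0.0854 g 0.0 q [-0.5903 -0.0241  1.6887 -0.0001  1.4774  1.0383]
shift [ 0.0008 -0.2876  0.16  ] turn rad -0.0036
side [[273.7, 177.6], [254.2, 186.4]] [0.5631 0.0843] [0.4948 0.0869]
side [[321.3, 192.0], [293.8, 167.0]] [ 0.6333 -0.0484] [0.641  0.0871]
side [[273.3, 175.0], [285.5, 186.5]] [0.5693 0.0946] [0.5665 0.032 ]
side [[240.5, 194.3], [259.4, 214.8]] [0.4441 0.0826] [ 0.4387 -0.0169]
side [[284.8, 197.5], [272.7, 185.2]] [ 0.5362 -0.0038] [0.5404 0.0587]
side [[305.7, 215.5], [319.8, 209.2]] [ 0.5369 -0.0951] [ 0.5836 -0.0993]
side [[290.7, 223.2], [305.7, 215.6]] [ 0.4865 -0.0931] [ 0.5366 -0.0952]
side [[319.6, 209.1], [320.8, 193.1]] [ 0.5833 -0.0985] [ 0.629  -0.0511]
side [[238.9, 208.7], [257.3, 229.3]] [0.4077 0.0364] [ 0.4025 -0.0578]
side [[304.4, 185.7], [292.2, 174.2]] [0.6123 0.0018] [0.6164 0.0637]
top [[229.7, 135.1], [225.1, 199.4]] [0.6379 0.0824] [0.4678 0.0922]
top [[275.1, 213.8], [280.0, 138.4]] [ 0.4307 -0.0377] [ 0.6298 -0.0497]
top [[279.7, 137.9], [229.7, 134.8]] [ 0.6311 -0.0489] [0.6388 0.0825]
top [[262.9, 174.2], [241.0, 172.9]] [ 0.5343 -0.0055] [0.5374 0.0517]
top [[275.7, 146.4], [232.3, 143.7]] [ 0.6084 -0.0386] [0.615  0.0754]
top [[239.5, 170.2], [262.6, 171.6]] [0.5447 0.0558] [ 0.5411 -0.0045]
top [[225.3, 209.6], [274.6, 213.2]] [0.4413 0.0913] [ 0.4322 -0.0363]
top [[231.6, 139.0], [278.6, 142.0]] [0.6275 0.0774] [ 0.6203 -0.046 ]
```

```bash
python3 -c "
from station import ctrl
print(ctrl.finish_job())"
```

```text
the job is handed in; nothing more can be done
None
```

The job is handed in, but no verdict came back. The cover board's tongue went tilted into the groove, and the board was then lowered flat while still held. My last measurements put it inside the curb and centred to about 2 mm, with the arm clear and the spare board not touched.

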